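# Clamp a drive punch in its dressing jig: touch plus a quarter turn

## Robot

A 7-joint arm with a two-finger parallel gripper is mounted at the origin on a cart in front of the work surface, level with it; the furniture and walls round the work are solid. World frame = base frame: x ahead of the robot, y to its left, z up, the work surface at z = 0. Lengths are in m, angles in rad, forces in N, time in s.
With the tool pointing down it reaches from about 0.4 to 0.85 m from the base axis. Payload 4.5 kg.
Tool frame: the origin (TCP) lies at the very end of the fingers, on their centre line; the grasp point (between the pads) lies 19 mm behind it (r.pinch_z is the distance from the TCP to the grasp point, in m); z points along the fingers, y is the line along which they close (so a half turn about z gives the same grasp; the last joint's range is limited). The gripper opens to 88 mm and grips with 3 to 60 N. Pads are 18 mm wide; open, the fingers measure 123 mm over their backs; the gripper's body (75 mm by 187 mm) begins 45 mm behind the grasp point.
Start: joints at [1.357, 0.689, -0.195, 1.565, 0.157, 0.902, -0.215], TCP at [0.153, -0.606, 0.239] pointing down, gripper open.
Joint ranges: [-3.01, 3.01], [-0.46, 2.08], [-1.47, 1.51], [0.13, 2.56], [-1, 4.14], [0.04, 2.09], [-2.66, 2.66]. Speed limits (rad/s): [2.57, 2.57, 3.14, 3.14, 3.14, 3.14, 3.14].

## Interface

Orientations are given as a unit quaternion [x, y, z, w].
In Python, from plant import r, cams gives the robot as it stands.
- The arm moves only by the shell command python3 -m pendant 'ROWS' [FORCE]. ROWS is JSON, a list of rows, each a list of 3 entries, a list of its own where there are three numbers: the closure, from -1 (fully open) to 1 (shut), then the shift along the tool's x, y, z in mm, then the turn, a rotation vector about the tool's x, y, z in degrees. A call has 1 to 8 rows; each row shifts and turns the commanded pose from where the row before left it, along the tool's axes as they then stand; what a row does not reach is not made up. A row lasts 1/8 s, in which the tool goes at most 62.5 mm and 10.7 degrees, less where a joint would pass 70% of its speed; a pose out of reach is approached as far as the arm can. A call with a gripper value outside its range is refused whole. The fingers move at their own pace and stop on an object; FORCE is the grip in N (left out, the last holds). Time passes only in rows, so rows that do not move let the fingers close. It gives the time, the measured TCP pose, the force, the opening and the grip force at its end, in the units of the state.
- r.get_state(): the state, without advancing time (a new reading comes with each control period).
- cams.snapshot(name): name is "scene" or "top"; returns a dict with "img" (400x640x3 uint8, red, green, blue), "camera_matrix" (3x3 intrinsics, pixels), "D" ([k1, k2, p1, p2, k3] as OpenCV has them; the pictures are not rectified), "camera_from_world" (4x4, takes a point from world to camera coordinates). Camera axes: x right, y up, looking along -z (the intrinsics and any distortion apply to the point x, -y, -z); pixel columns grow to the right and rows downward; lengths in m; the calibration is good to about 2 mm. A picture is of the moment at which its call begins. There is no depth.
- r.finish_job(): hands the job in; it is judged then, once.
The state is a dict: "clock": time; "q": joint angles; "qd": joint speeds; "joint_torque": joint torques, N m; "tool_pos": TCP position; "eef_rot": TCP orientation; "contact_force": force on the tool from outside, world axes, zero at the start; "moment": the same for the moment, N m; "opening": opening from 0.0 (shut) to 1.0 (fully open); "finger_force": force on a finger pad.
Only numpy, scipy, OpenCV 4.12 (cv2) and the standard library are available. Lean on these libraries where they do the work, as an engineer would, in place of code of your own. Each camera call takes 0.05 s, during which the arm holds its last target. There are 200 camera calls.

## Task

The drive punch lies in the groove of the punch jig, slid out a little, ready to have its struck end dressed. Push it along the groove until its tip is fully home against the brass stop, then turn the clamp's black wing knob clockwise (seen from above) until you feel the foot touch the punch, and from there tighten it just a quarter of a turn more: less lets the punch slip, more marks it. Then let go and leave the other things on the bench where they are.

Things in the scene. Friction and masses are not known exactly. Their poses are not given: they have to be found in the camera images.
- jig: The punch jig, fixed to the bench: grey base plate 136 x 96 x 8 mm (its middle at x = -6 mm) with an aluminium groove, a brass stop and a green clamp bridge. Origin: on the bench under the groove; x points along the groove to the stop (away from the robot, give or take the yaw), z up. Groove: x = -48 to +40 mm, 15 mm wide, floor 14 mm and rails' top 22 mm above the bench.
- stop_face (a point): Middle of the face of the brass stop that the punch's tip must meet, at x = 40 mm, y = 0 in the jig's frame, 20 mm above the bench. The stop is 36 mm wide, 32 mm high.
- clamp: The green bridge over the groove, fixed to the jig; origin on the bench, on the knob's axis, at x = 12 mm in the jig's frame. It is 28 mm long (x), 84 mm wide (y); beam from 50 to 64 mm above the bench, the steel foot under its middle. The foot turns with the knob and is lowered by its screw, 12 mm a turn, through a stiff spring. Its height above the punch differs each time and is not reported.
- drive_punch: The steel drive punch, 100 mm long, 12 mm thick, 70 g, in the groove, tip to the stop. Origin: middle of its length, on its underside; its y axis points to the struck end, 50 mm from the origin; its tip is 48 mm the other way. Home, its origin is at x = -8 mm in the jig's frame and the struck end sticks 10 mm out of the groove's open end, where it can be pushed. It starts 12 to 28 mm short of home.
- knob_grip (a point): On the knob's vertical axis, 90 mm above the bench, mid-height of its wing: a black upright bar 44 mm long, 12 mm thick, from 75 to 102 mm above the bench; grip it from above across the 12 mm. Under it a hub (radius 9 mm, from 69 mm up) and a brass collar (radius 13 mm, top at 69 mm). The point's x axis lies along the bar and turns with it. The knob does not rise or sink as it turns.
- clamp_knob (a joint): Knob angle in rad, growing clockwise from above (tightening); bar's yaw = jig's yaw minus this. Starts at 0 to 0.4; stays where left; no end stop near. Before the touch it turns freely (0.05 N m). The foot touches somewhere within the first half turn; from there the turning moment climbs evenly, to 0.3 to 0.5 N m at a quarter turn more; half of it or more relaxes when the turning pauses. Grip it firmly.
- dye_jar_12: Bystander: dark dye jar with red cap, 35 mm across, 58 mm high; origin under its centre.
- rivet_tin: Bystander: round white tin with orange lid, 67 mm across, 32 mm high; origin under its centre.
- beeswax: Bystander: block of beeswax 35 x 52 x 21 mm; origin under its centre.
- oblong_punch: Bystander: grey oblong strap punch, 148 mm long, 22 mm high; origin under its centre.

How it is judged:
On the way, in this order (a step that is already met when the one before it is completed fails the run):
1. the punch is fully home against the stop (within 3.5 mm) and not yet clamped (x of drive_punch in the frame of jig above -0.0115 m and contact force between clamp and drive_punch below 1 N), for 0.2 s.
2. the clamp foot bears on the punch (contact force between clamp and drive_punch above 15 N), for 0.1 s.
At the end, for the whole second after the job is handed in: The punch lies at rest within 3.5 mm of the stop, and the foot presses it with 58 to 102 N: the knob stands a quarter of a turn, give or take about 25 degrees, past touching (a quarter turn past touching the foot presses with about 80 N, rising evenly from nothing at touch) (x of drive_punch in the frame of jig above -0.0115 m and contact force between clamp and drive_punch between 58 and 102 N and linear speed of drive_punch below 0.01 m/s).
It fails at once if the clamp is overtightened (foot on the punch above 130 N, about 0.4 of a turn past touching) (contact force between clamp and drive_punch above 130 N).
It fails at once if the foot is screwed down on the punch before the punch is home (contact force between clamp and drive_punch above 15 N and not (x of drive_punch in the frame of jig above -0.0115 m)).
It fails at once if a bystander is shifted by more than 15 mm (distance of any of dye_jar_12, rivet_tin, beeswax, oblong_punch from where it was at the start of the episode above 0.015 m).
It also fails if it takes over 72 s, if anything falls off the work surface, if the arm or the gripper's body presses on something with over 40 N, if the wrist force passes 120 N, or if a joint passes its speed limit or range.

## Working session

There is one attempt and no reset: what is moved stays moved. The work goes in short steps, Python scripts to look and compute and a shell command to move; the robot and the scene stay as the last step left them, time stands still between calls to the robot, and variables do not carry over. Pictures are saved under pics/ and viewed, at most 10 in all, crops included, and the job is handed in when it is done.

```bash
mkdir -p pics; cat > h.py <<'E'
import numpy as np, cv2
from plant import r, cams
def snap(n,f):
    s=cams.snapshot(n); cv2.imwrite('pics/'+f,s['img'][:,:,::-1]); return s
def ray(s,uv):
    p=cv2.undistortPoints(np.array([[uv]],float),np.array(s['camera_matrix'],float),np.array(s['D'],float))[0,0]
    T=np.array(s['camera_from_world']); R=T[:3,:3]; c=-R.T@T[:3,3]
    return c,R.T@np.array([p[0],-p[1],-1])
def onz(s,uv,z):
    c,d=ray(s,uv); return c+d*(z-c[2])/d[2]
E
python3 - <<'E'
from h import *
import pickle
d={n:snap(n,n+'0.png') for n in('top','scene')}
pickle.dump(d,open('s0.pkl','wb'))
for n in d:
    c,_=ray(d[n],(320,200));print(n,c,onz(d[n],(320,200),0))
s=r.get_state();print({k:np.round(s[k],3) for k in s})
E
```

```text
top [0.38093305 0.00270532 1.10522771] [0.6095423  0.00569341 0.        ]
scene [ 0.20921398 -0.6973471   0.52773923] [0.6835744  0.12689674 0.        ]
{'clock': np.float64(0.1), 'q': array([ 1.357,  0.69 , -0.195,  1.566,  0.157,  0.902, -0.215]), 'qd': array([ 0.   , -0.002, -0.001, -0.003, -0.002, -0.001, -0.001]), 'joint_torque': array([-4.0000e-03, -5.2850e+01, -1.2720e+00, -1.5384e+01, -5.3000e-02,
        2.0000e-03,  0.0000e+00]), 'tool_pos': array([ 0.153, -0.605,  0.238]), 'eef_rot': array([ 0.992,  0.124, -0.   , -0.001]), 'contact_force': array([-0.021, -0.068, -0.745]), 'moment': array([-0.021, -0.023, -0.001]), 'finger_force': np.float64(0.0), 'opening': np.float64(1.002)}
```

View pics/top0.png

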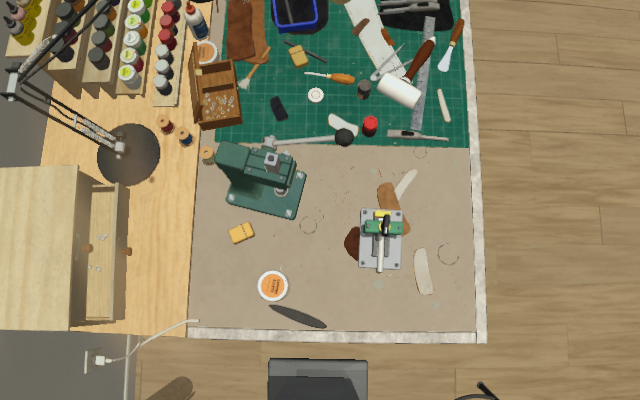

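View pics/scene0.png

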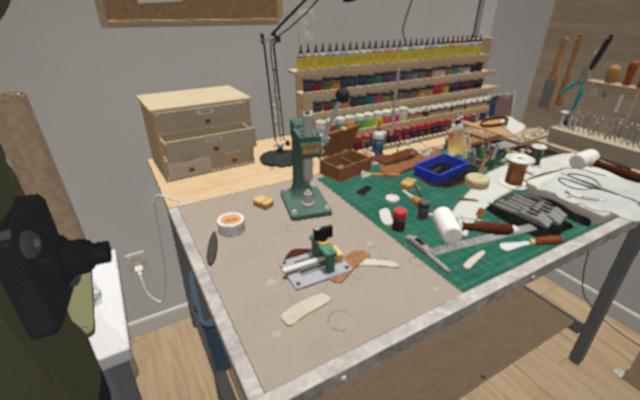

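Top view: the jig is at about (381,240), with the punch's struck end near (380,271) and the knob's black bar near (385,225). The lever press stands at (265,180), and the jar, tin, wax and oblong punch are all clear of the jig. Next I'll measure the jig in a zoomed crop.

```bash
python3 - <<'E'
from h import *
import pickle
d=pickle.load(open('s0.pkl','rb'));s=d['top']
im=s['img'][195:285,340:420];cv2.imwrite('pics/c1.png',cv2.resize(im[:,:,::-1],None,fx=6.6,fy=6.6,interpolation=cv2.INTER_CUBIC))
hsv=cv2.cvtColor(s['img'],cv2.COLOR_RGB2HSV)
roi=np.zeros((400,640),np.uint8);roi[195:285,340:420]=1
def big(lo,hi,n):
    m=cv2.inRange(hsv,lo,hi)*roi
    c=max(cv2.findContours(m,0,1)[0],key=cv2.contourArea);print(n,cv2.contourArea(c),cv2.minAreaRect(c));return c
g=big((50,90,40),(85,255,200),'green')
gr=big((90,10,90),(125,90,255),'grey'); 
big((20,120,120),(32,255,255),'brass')
big((0,0,0),(180,255,45),'black')
R=cv2.minAreaRect(gr);print(np.array([onz(s,p,.008) for p in cv2.boxPoints(R)]).round(4))
R=cv2.minAreaRect(g);print(np.array([onz(s,p,.064) for p in cv2.boxPoints(R)]).round(4))
E
```

```text
green 149.0 ((372.0, 226.0), (12.0, 16.0), 90.0)
grey 6.0 ((385.5946044921875, 229.93243408203125), (1.8083888292312622, 6.247161388397217), 9.462322235107422)
brass 59.5 ((382.0, 213.5), (5.0, 16.0), 90.0)
black 25.5 ((383.4904479980469, 225.65890502929688), (20.884614944458008, 5.2342400550842285), 83.9909896850586)
[[ 0.5347 -0.1413  0.008 ]
 [ 0.5489 -0.1437  0.008 ]
 [ 0.5483 -0.1478  0.008 ]
 [ 0.5341 -0.1453  0.008 ]]
[[ 0.5541 -0.0903  0.064 ]
 [ 0.5548 -0.125   0.064 ]
 [ 0.5286 -0.1249  0.064 ]
 [ 0.528  -0.0904  0.064 ]]
```

View pics/c1.png

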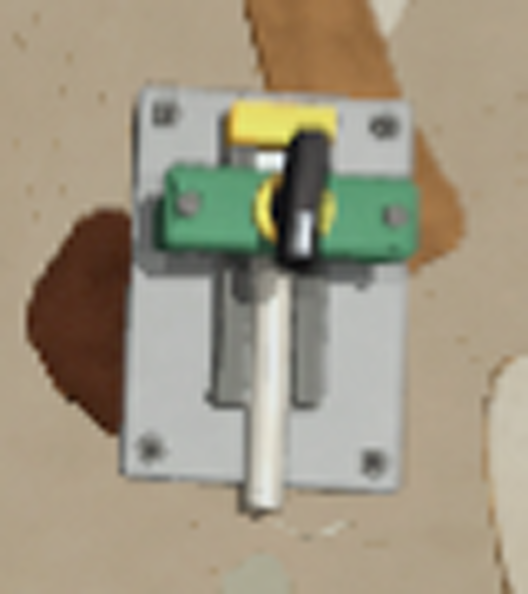

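The crop shows the plate corners at about (142,85), (412,98), (403,490) and (120,475). The black bar's top face runs from (315,132) to (298,215), and the punch's struck end is at (262,508).

```bash
python3 - <<'E'
from h import *
import pickle
d=pickle.load(open('s0.pkl','rb'));s=d['top']
f=lambda u,v,z:onz(s,(340+u/6.6-.4,195+v/6.6-.4),z)
C=np.array([f(*p,.008) for p in [(142,85),(412,98),(403,490),(120,475)]]);print(C.round(4))
print('sizes',[np.linalg.norm(C[i]-C[i-1]).round(4) for i in range(4)])
a=(C[0]+C[1]-C[2]-C[3]);yaw=np.arctan2(a[1],a[0]);c=C.mean(0)
w=C[0]+C[3]-C[1]-C[2];print('yaws',np.degrees(yaw),np.degrees(np.arctan2(-w[0],w[1])))
x=np.array([np.cos(yaw),np.sin(yaw)]);jo=c[:2]+.006*x
print('jig',jo,'knob',jo+.012*x,'home end',jo-.058*x)
G=np.array([f(*p,.064) for p in [(172,165),(415,178),(412,262),(165,248)]]);print('green',G.mean(0),[np.linalg.norm(G[i]-G[i-1]).round(4) for i in range(4)])
w=G[0]+G[3]-G[1]-G[2];print('gyaw',np.degrees(np.arctan2(-w[0],w[1])))
B=f(315,132,.102),f(299,215,.102);b=B[0]-B[1];print('bar',(B[0]+B[1])/2,np.linalg.norm(b),np.degrees(np.arctan2(b[1],b[0])))
e=f(262,505,.022);print('end',e,'along',(e[:2]-jo)@x)
E
```

```text
[[ 0.5923 -0.0887  0.008 ]
 [ 0.5895 -0.1827  0.008 ]
 [ 0.4541 -0.178   0.008 ]
 [ 0.4577 -0.0817  0.008 ]]
sizes [np.float64(0.1348), np.float64(0.0941), np.float64(0.1355), np.float64(0.0963)]
yaws -2.460686797382038 -1.923384240677749
jig [ 0.52938537 -0.13304805] knob [ 0.54137431 -0.13356325] home end [ 0.47143885 -0.13055788]
green [ 0.53982765 -0.13299666  0.064     ] [np.float64(0.0275), np.float64(0.08), np.float64(0.0278), np.float64(0.0809)]
gyaw -2.1550341287346777
bar [ 0.54680741 -0.13313194  0.102     ] 0.027132998134686868 -11.173501107957705
end [ 0.44746159 -0.12827467  0.022     ] along -0.08205317865070219
```

Jig yaw is about -2.2°, the knob is at (0.541, -0.133), and the struck end is at -82 mm, so the punch is about 24 mm short. The sizes agree with the spec. Moving to a point behind the punch with the fingers shut.

```bash
python3 -m pendant '[[1,[0,0,0],[0,0,8.2]],[1,[0,0,0],[0,0,8.2]],[1,[27,-54,0],[0,0,0]],[1,[27,-54,0],[0,0,0]],[1,[27,-54,0],[0,0,0]],[1,[27,-54,0],[0,0,0]],[1,[27,-54,0],[0,0,0]],[1,[27,-54,0],[0,0,0]]]' 30; python3 -m pendant '[[1,[27,-54,0],[0,0,0]],[1,[27,-54,0],[0,0,0]],[1,[26,-54,0],[0,0,0]],[1,[0,0,0],[0,0,0]]]'
```

```text
clock: 1.1
tool_pos: [0.3284, -0.2866, 0.2387]
eef_rot: [1.0, -0.019, 0.0, -0.0]
contact_force: [1.6, -0.7, 0.2]
opening: 0.116
finger_force: 0.0
clock: 1.6
tool_pos: [0.4163, -0.1244, 0.2387]
eef_rot: [1.0, -0.014, 0.001, -0.001]
contact_force: [0.3, -0.1, 0.0]
opening: 0.006
finger_force: 0.0
```

```bash
python3 -m pendant '[[1,[-3,4,50],[0,0,0.6]],[1,[0,0,50],[0,0,0]],[1,[0,0,50],[0,0,0]],[1,[0,0,40],[0,0,0]],[1,[0,0,20],[0,0,0]],[1,[0,0,13],[0,0,0]],[1,[0,0,0],[0,0,0]]]'; python3 - <<'E'
from h import *
s=snap('scene','s1.png')['img'];t=snap('top','t1.png')['img']
cv2.imwrite('pics/v1.png',cv2.hconcat([cv2.resize(t[200:300,330:430],(400,400)),cv2.resize(s[210:310,240:340],(400,400))])[:,:,::-1])
print(r.get_state()['tool_pos'])
E
```

```text
clock: 2.48
tool_pos: [0.4165, -0.1372, 0.0321]
eef_rot: [1.0, -0.025, -0.008, -0.002]
contact_force: [-0.4, -0.3, 1.0]
opening: 0.002
finger_force: 0.0
[ 0.41668815 -0.13680044  0.0328297 ]
```

View pics/v1.png

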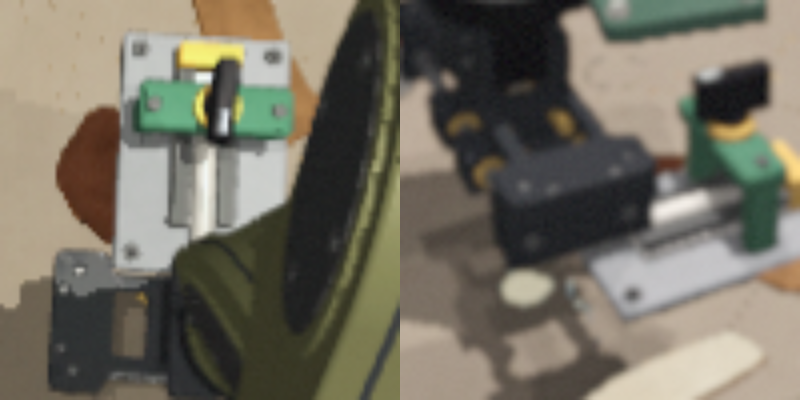

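The fingers are behind the punch end and clear of it. The pose lags the command, so I'm checking whether a joint is near its limit.

```bash
python3 -m pendant '[[1,[0,0,0],[0,0,0]]]'; python3 -c "
from h import *
s=r.get_state();print(s['q'].round(3) if hasattr(s['q'],'round') else s['q'],s['qd'])"
```

```text
clock: 2.7
tool_pos: [0.4171, -0.1364, 0.0331]
eef_rot: [1.0, -0.025, -0.007, -0.002]
contact_force: [0.7, 0.4, -0.3]
opening: 0.003
finger_force: 0.0
[ 0.234  0.883 -0.038  2.241  0.723  0.043 -2.133] [-0.00286526 -0.00251301 -0.00338368 -0.00253352  0.01702327 -0.00065222
 -0.01769815]
```

Joint 6 is at its lower limit, meaning the arm is too close in. I'll move outward a little before descending.

```bash
python3 -m pendant '[[1,[0,-3,-10],[0,0,0]],[1,[10,-3,0],[0,0,0]],[1,[0,0,0],[0,0,0]]]';python3 -m pendant '[[1,[0,0,5],[0,-3,0]],[1,[0,0,5],[0,-3,0]],[1,[0,0,5],[0,0,0]],[1,[0,0,0],[0,0,0]]]'; python3 -c "
from h import *
s=r.get_state();print(np.round(s['q'],3))"
```

```text
clock: 3.08
tool_pos: [0.4295, -0.13, 0.0429]
eef_rot: [1.0, -0.024, -0.006, -0.002]
contact_force: [0.0, 0.3, 0.7]
opening: 0.003
finger_force: 0.0
clock: 3.58
tool_pos: [0.4257, -0.1304, 0.0273]
eef_rot: [0.998, -0.024, -0.06, -0.003]
contact_force: [-0.5, -0.4, 0.1]
opening: 0.008
finger_force: 0.0
[ 0.323  0.911 -0.228  2.118  0.669  0.311 -2.105]
```

```bash
python3 -m pendant '[[1,[0,0,4],[0,0,0]],[1,[0,0,4],[0,0,0]],[1,[4,0,-0.5],[0,0,0]],[1,[4,0,-0.5],[0,0,0]],[1,[4,0,-0.5],[0,0,0]],[1,[0,0,0],[0,0,0]]]';python3 -m pendant '[[1,[4,0,-0.5],[0,0.5,0]],[1,[4,0,-0.5],[0,0.5,0]],[1,[4,0,-0.5],[0,0.5,0]],[1,[4,0,-0.5],[0,0.5,0]],[1,[0,0,0],[0,0,0]]]'
```

```text
clock: 4.32
tool_pos: [0.4383, -0.131, 0.0198]
eef_rot: [0.998, -0.024, -0.059, -0.003]
contact_force: [-0.8, -0.8, 0.3]
opening: 0.007
finger_force: 0.0
clock: 4.95
tool_pos: [0.4542, -0.1317, 0.0201]
eef_rot: [0.999, -0.024, -0.042, -0.003]
contact_force: [-0.5, 0.4, 0.3]
opening: 0.0
finger_force: 0.0
```

```bash
python3 -m pendant '[[1,[2,0,-0.2],[0,0,0]],[1,[2,0,-0.2],[0,0,0]],[1,[0,0,0],[0,0,0]]]';python3 -m pendant '[[1,[1.5,0,-0.1],[0,0,0]],[1,[1.5,0,-0.1],[0,0,0]],[1,[0,0,0],[0,0,0]]]';python3 -m pendant '[[1,[1.5,0,-0.1],[0,0,0]],[1,[0,0,0],[0,0,0]]]'
```

```text
clock: 5.32
tool_pos: [0.4581, -0.1319, 0.02]
eef_rot: [0.999, -0.024, -0.042, -0.003]
contact_force: [0.3, 0.4, -0.1]
opening: 0.006
finger_force: 0.0
clock: 5.7
tool_pos: [0.4608, -0.1321, 0.02]
eef_rot: [0.999, -0.024, -0.042, -0.003]
contact_force: [-0.1, 0.1, 0.7]
opening: 0.007
finger_force: 0.3
clock: 5.95
tool_pos: [0.461, -0.1322, 0.02]
eef_rot: [0.999, -0.024, -0.044, -0.002]
contact_force: [-3.7, -0.0, 2.4]
opening: 0.0
finger_force: 2.0
```

```bash
python3 -m pendant '[[1,[1.5,0,-0.1],[0,0,0]],[1,[1.5,0,-0.1],[0,0,0]],[1,[0,0,0],[0,0,0]],[1,[0,0,0],[0,0,0]]]'
```

```text
clock: 6.45
tool_pos: [0.4611, -0.1322, 0.0199]
eef_rot: [0.999, -0.024, -0.046, -0.002]
contact_force: [-7.5, 2.0, 7.5]
opening: 0.006
finger_force: 4.5
```

The punch stalled against the stop close to the predicted place, so it is home. Backing off, rising and opening.

```bash
python3 -m pendant '[[1,[-12,0,0],[0,0,0]],[1,[0,0,-45],[0,0,0]],[1,[0,0,-50],[0,2.6,0]],[1,[0,0,-50],[0,2.5,0]],[-0.2,[0,0,0],[0,0,0]],[-0.2,[0,0,0],[0,0,0]]]'; python3 - <<'E'
from h import *
import pickle
t=snap('top','t2.png');s=snap('scene','s2.png');pickle.dump((t,s),open('s2.pkl','wb'))
cv2.imwrite('pics/v2.png',cv2.hconcat([cv2.resize(t['img'][195:275,345:425],(400,400),interpolation=2),cv2.resize(s['img'][220:300,275:355],(400,400),interpolation=2)])[:,:,::-1])
q=r.get_state();print(np.round(q['q'],3),q['tool_pos'],q['eef_rot'])
E
```

```text
clock: 7.2
tool_pos: [0.4637, -0.1329, 0.1654]
eef_rot: [1.0, -0.025, 0.003, -0.001]
contact_force: [-0.6, 0.1, -0.9]
opening: 0.206
finger_force: 0.0
[ 0.465  0.657 -0.445  2.057  0.532  0.537 -1.983] [ 0.46306823 -0.13258109  0.16441118] [ 0.99970195 -0.02431579  0.00140655 -0.00166691]
```

View pics/v2.png

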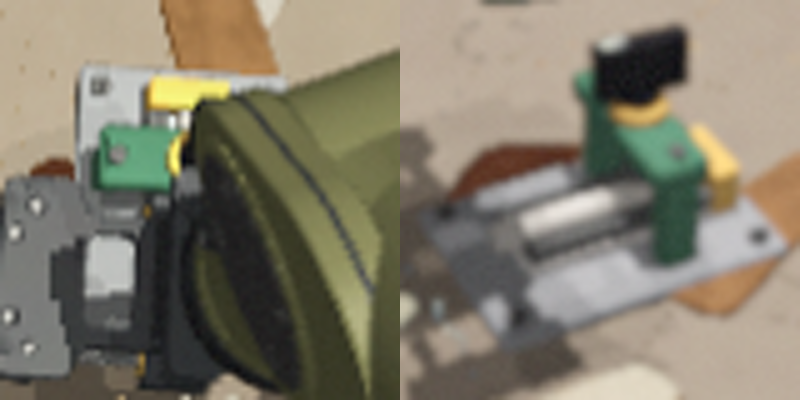

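The scene crop shows the punch end just protruding from the open rail end at (525,235), with the knob untouched. Moving above the knob and descending with the fingers open around the bar.

```bash
python3 -m pendant '[[0.1,[40,-1.5,0],[0,0,0]],[0.1,[38,-1.5,0],[0,0,0]],[0.1,[0,0,0],[0,0,9.7]],[0.1,[0,0,0],[0,0,0]]]'; python3 - <<'E'
from h import *
import pickle
s=snap('scene','s3.png')
cv2.imwrite('pics/v3.png',cv2.resize(s['img'][200:300,265:365],(600,600),interpolation=2)[:,:,::-1])
q=r.get_state();print(np.round(q['q'],3),q['tool_pos'],q['eef_rot'],q['opening'],q['moment'])
E
```

```text
clock: 7.8
tool_pos: [0.541, -0.1331, 0.1643]
eef_rot: [0.994, -0.108, 0.001, -0.002]
contact_force: [-0.2, -0.4, 0.0]
opening: 0.446
finger_force: 0.0
[ 0.411  0.727 -0.423  1.839  0.45   0.669 -2.06 ] [ 0.5406345  -0.13323026  0.16455972] [ 9.94253666e-01 -1.07036930e-01  7.42026340e-04 -1.48099500e-03] 0.4459740314131359 [ 0.06618693 -0.01962711  0.03199903]
```

View pics/v3.png

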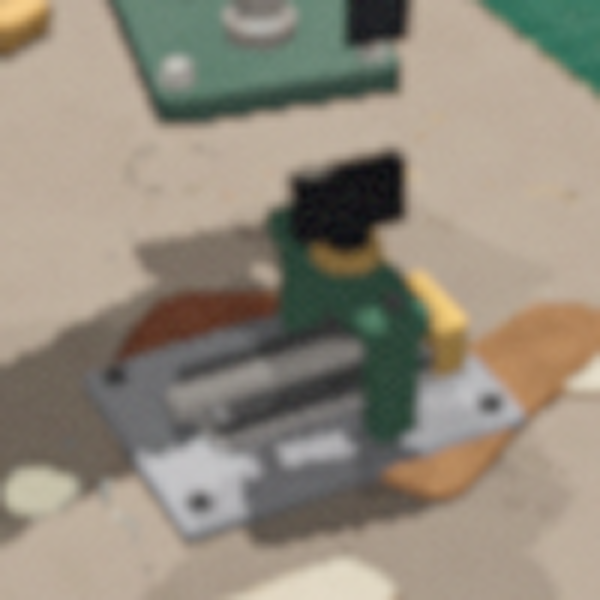

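The bar sits at (345,200) in the crop under the gripper, with a fingertip visible above it at (375,20). Descending and gripping.

```bash
python3 -m pendant '[[0.1,[0,0,40],[0,0,0]],[0.1,[0,0,26],[0,0,0]],[0.1,[0,0,21],[0,0,0]],[0.1,[0,0,0],[0,0,0]]]'; python3 -m pendant '[[1,[0,0,0],[0,0,0]],[1,[0,0,0],[0,0,0]],[1,[0,0,0],[0,0,0]],[1,[0,0,0],[0,0,0]]]' 55;  python3 -c "
from h import *
s=r.get_state();print(np.round(s['q'],3),s['contact_force'],s['moment'],s['opening'])"
```

```text
clock: 8.35
tool_pos: [0.54, -0.133, 0.0772]
eef_rot: [0.994, -0.108, -0.0, -0.002]
contact_force: [1.0, 0.7, 0.4]
opening: 0.447
finger_force: 0.0
clock: 8.85
tool_pos: [0.5414, -0.1355, 0.0797]
eef_rot: [0.994, -0.11, 0.002, -0.0]
contact_force: [-3.2, -4.9, 6.8]
opening: 0.131
finger_force: 55.0
[ 0.353  0.854 -0.324  1.888  0.543  0.483 -2.144] [-3.24639075 -4.85410992  6.79703281] [-1.08728843  0.40035842  0.05652094] 0.13114234876247322
```

```bash
cat > st.py <<'E'
from h import *
from scipy.spatial.transform import Rotation as R
s=r.get_state();x=R.from_quat(s['eef_rot']).as_matrix()[:,0]
print('yaw %.1f'%np.degrees(np.arctan2(x[1],x[0])),'q7 %.2f'%s['q'][6],'F',np.round(s['contact_force'],1),'M',np.round(s['moment'],3),'p',np.round(s['tool_pos'],4),'tq7',round(s['joint_torque'][6],3))
E
python3 -m pendant '[[1,[0,2,-2],[0,0,0]],[1,[0,0,0],[0,0,0]],[1,[0,0,0],[0,0,0]]]'>/dev/null; python3 st.py; python3 -m pendant '[[1,[0,0,0],[0,0,5]],[1,[0,0,0],[0,0,5]],[1,[0,0,0],[0,0,5]]]'>/dev/null; python3 st.py
```

```text
yaw -12.5 q7 -2.14 F [  3.8  -3.3 -17.1] M [-0.896 -0.798 -0.002] p [ 0.5413 -0.1355  0.0799] tq7 -0.011
yaw -27.7 q7 -2.32 F [  4.3  -3.7 -17.3] M [-1.019 -0.647  0.054] p [ 0.5412 -0.1358  0.0799] tq7 0.427
```

Turning clockwise lowers joint 7, which is near its limit. I'll regrasp half a turn back to get the whole range.

```bash
python3 -m pendant '[[0.1,[0,0,1.4],[0,0,0]],[0.1,[0,0,0],[0,0,0]],[0.1,[0,0,-30],[0,0,0]],[0.1,[0,0,-20],[0,0,0]],[0.1,[0,0,0],[0,0,-10]],[0.1,[0,0,0],[0,0,-10]],[0.1,[0,0,0],[0,0,-10]],[0.1,[0,0,0],[0,0,-10]]]'>/dev/null; python3 st.py; python3 -m pendant '[[0.1,[0,0,0],[0,0,-10]],[0.1,[0,0,0],[0,0,-10]],[0.1,[0,0,0],[0,0,-10]],[0.1,[0,0,0],[0,0,-10]],[0.1,[0,0,0],[0,0,-10]],[0.1,[0,0,0],[0,0,-10]],[0.1,[0,0,0],[0,0,-10]],[0.1,[0,0,0],[0,0,-10]]]'>/dev/null; python3 st.py;python3 -m pendant '[[0.1,[0,0,0],[0,0,-10]],[0.1,[0,0,0],[0,0,-10]],[0.1,[0,0,0],[0,0,-10]],[0.1,[0,0,0],[0,0,-10]],[0.1,[0,0,0],[0,0,-10]],[0.1,[0,0,0],[0,0,-10]],[0.1,[0,0,0],[0,0,0]]]'>/dev/null; python3 st.py;python3 -c "
from h import *
s=r.get_state();print(np.round(s['q'],3),s['clock'])"
```

```text
yaw 12.9 q7 -1.77 F [-0.2 -0.3  0.1] M [0.03  0.016 0.072] p [ 0.5415 -0.1346  0.1305] tq7 -1.087
yaw 92.9 q7 -0.65 F [ 0.2 -0.2 -0.4] M [-0.057 -0.06   0.007] p [ 0.5415 -0.1349  0.1305] tq7 -1.253
yaw 152.4 q7 0.28 F [ 0.7 -0.5 -0.1] M [ 0.038 -0.154  0.006] p [ 0.5413 -0.135   0.1301] tq7 0.559
[ 0.738  0.989 -1.086  1.846  1.053  1.013  0.279] 12.475
```

```bash
python3 -m pendant '[[0.1,[-0.4,-0.7,30],[0,0,0]],[0.1,[0,0,21],[0,0,0]],[0.1,[0,0,0],[0,0,0]],[1,[0,0,0],[0,0,0]],[1,[0,0,0],[0,0,0]],[1,[0,0,0],[0,0,0]],[1,[0,0,0],[0,0,0]]]' 58; python3 st.py; python3 -m pendant '[[1,[0,0,0],[0,0,6]],[1,[0,0,0],[0,0,6]]]'>/dev/null; python3 st.py
```

```text
clock: 13.35
tool_pos: [0.5418, -0.136, 0.0792]
eef_rot: [0.238, 0.971, 0.002, 0.002]
contact_force: [0.2, 0.7, 4.1]
opening: 0.133
finger_force: 58.0
yaw 152.5 q7 0.21 F [0.2 0.7 4.1] M [-0.117  0.004  0.025] p [ 0.5418 -0.136   0.0792] tq7 -0.032
yaw 140.3 q7 0.02 F [-1.  -1.8  5.7] M [-0.271  0.098  0.096] p [ 0.5416 -0.1363  0.0792] tq7 0.768
```

```bash
for i in 1; do python3 -m pendant '[[1,[0,0,0],[0,0,5]],[1,[0,0,0],[0,0,5]]]'>/dev/null; python3 st.py; python3 -m pendant '[[1,[0,0,0],[0,0,5]],[1,[0,0,0],[0,0,5]]]'>/dev/null; python3 st.py; python3 -m pendant '[[1,[0,0,0],[0,0,5]],[1,[0,0,0],[0,0,5]]]'>/dev/null; python3 st.py; python3 -m pendant '[[1,[0,0,0],[0,0,5]],[1,[0,0,0],[0,0,5]]]'>/dev/null; python3 st.py; done
```

```text
yaw 130.3 q7 -0.15 F [-1.5 -1.6  5.6] M [-0.373  0.244  0.034] p [ 0.5414 -0.1365  0.0792] tq7 0.621
yaw 120.3 q7 -0.31 F [-2.6 -2.1  6.5] M [-0.451  0.333  0.031] p [ 0.5412 -0.1367  0.0792] tq7 0.616
yaw 110.3 q7 -0.47 F [-1.9 -2.5  6.8] M [-0.498  0.493  0.101] p [ 0.541  -0.1368  0.0792] tq7 0.61
yaw 100.3 q7 -0.63 F [-3.5 -1.6  7.2] M [-0.519  0.569  0.037] p [ 0.5406 -0.1369  0.0792] tq7 0.603
```

```bash
python3 -m pendant '[[1,[0,0,0],[0,0,5]],[1,[0,0,0],[0,0,5]]]'>/dev/null; python3 st.py; python3 -m pendant '[[1,[0,0,0],[0,0,5]],[1,[0,0,0],[0,0,5]]]'>/dev/null; python3 st.py; python3 -m pendant '[[1,[0,0,0],[0,0,5]],[1,[0,0,0],[0,0,5]]]'>/dev/null; python3 st.py; python3 -m pendant '[[1,[0,0,0],[0,0,5]],[1,[0,0,0],[0,0,5]]]'>/dev/null; python3 st.py
```

```text
yaw 90.3 q7 -0.78 F [-3.6 -0.6  8.8] M [-0.457  0.749  0.051] p [ 0.5404 -0.1369  0.0792] tq7 0.596
yaw 80.3 q7 -0.94 F [-4.  -2.3  8.8] M [-0.501  0.853  0.113] p [ 0.5401 -0.1369  0.0792] tq7 0.587
yaw 70.3 q7 -1.09 F [-5.6 -0.9  9.2] M [-0.461  1.035  0.07 ] p [ 0.5398 -0.1368  0.0792] tq7 0.578
yaw 60.3 q7 -1.24 F [-5.  -1.4 10.3] M [-0.402  1.174  0.093] p [ 0.5395 -0.1367  0.0792] tq7 0.566
```

```bash
python3 -m pendant '[[1,[0,0,0],[0,0,5]],[1,[0,0,0],[0,0,5]]]'>/dev/null; python3 st.py; python3 -m pendant '[[1,[0,0,0],[0,0,5]],[1,[0,0,0],[0,0,5]]]'>/dev/null; python3 st.py; python3 -m pendant '[[1,[0,0,0],[0,0,5]],[1,[0,0,0],[0,0,5]]]'>/dev/null; python3 st.py
```

```text
yaw 50.3 q7 -1.39 F [-5.7 -1.  10.2] M [-0.301  1.278  0.128] p [ 0.5393 -0.1366  0.0792] tq7 0.513
yaw 40.4 q7 -1.54 F [-7.3 -0.3 13.4] M [-0.201  1.401  0.182] p [ 0.5391 -0.1364  0.0793] tq7 0.461
yaw 30.4 q7 -1.68 F [-6.3  0.4 11.5] M [-0.199  1.506  0.171] p [ 0.5389 -0.1362  0.0793] tq7 0.408
```

Joint-7 torque shows a clear break: its excess rises about 0.0041 N m/deg (0.37 N m per quarter turn, within spec) from a yaw of about 61°. The target yaw is therefore about -29°.

```bash
python3 -m pendant '[[1,[0,0,0],[0,0,5]],[1,[0,0,0],[0,0,5]]]'>/dev/null; python3 st.py; python3 -m pendant '[[1,[0,0,0],[0,0,5]],[1,[0,0,0],[0,0,5]]]'>/dev/null; python3 st.py; python3 -m pendant '[[1,[0,0,0],[0,0,5]],[1,[0,0,0],[0,0,5]]]'>/dev/null; python3 st.py;  python3 -m pendant '[[1,[0,0,0],[0,0,5]],[1,[0,0,0],[0,0,5]]]'>/dev/null; python3 st.py
```

```text
yaw 20.4 q7 -1.82 F [-7.  -0.2 12.5] M [0.006 1.568 0.197] p [ 0.5388 -0.1359  0.0793] tq7 0.354
yaw 10.4 q7 -1.95 F [-6.8  1.  12.8] M [0.115 1.552 0.214] p [ 0.5387 -0.1356  0.0794] tq7 0.301
yaw 0.4 q7 -2.09 F [-7.5  1.2 14.3] M [0.24  1.624 0.294] p [ 0.5387 -0.1354  0.0794] tq7 0.247
yaw -9.5 q7 -2.21 F [-7.7  1.5 14.1] M [0.352 1.693 0.312] p [ 0.5387 -0.1351  0.0794] tq7 0.194
```

```bash
python3 -m pendant '[[1,[0,0,0],[0,0,5]],[1,[0,0,0],[0,0,5]]]'>/dev/null; python3 st.py; python3 -m pendant '[[1,[0,0,0],[0,0,5]],[1,[0,0,0],[0,0,5]]]'>/dev/null; python3 st.py; python3 -m pendant '[[1,[0,0,0],[0,0,0]],[1,[0,0,0],[0,0,0]],[1,[0,0,0],[0,0,0]]]'>/dev/null; python3 st.py
```

```text
yaw -19.5 q7 -2.34 F [-7.3  0.9 14.4] M [0.45  1.626 0.389] p [ 0.5388 -0.1348  0.0795] tq7 0.142
yaw -29.5 q7 -2.46 F [-7.3  2.4 14.5] M [0.581 1.553 0.421] p [ 0.5389 -0.1346  0.0795] tq7 0.091
yaw -29.4 q7 -2.46 F [-7.4  2.5 15.3] M [0.516 1.536 0.214] p [ 0.5388 -0.1346  0.0795] tq7 -0.231
```

The moment reached 0.42 and relaxed to 0.21, as described. Releasing and rising.

```bash
python3 -m pendant '[[0.1,[0,0,0],[0,0,0]],[0.1,[0,0,0],[0,0,0]],[0.1,[0,0,0],[0,0,0]],[0.1,[0,0,-30],[0,0,0]],[0.1,[0,0,-50],[0,0,0]],[0.1,[0,0,-50],[0,0,0]],[0.1,[0,0,0],[0,0,0]]]'; python3 - <<'E'
from h import *
s=snap('scene','s4.png')
cv2.imwrite('pics/v4.png',cv2.resize(s['img'][180:300,225:385],(800,600),interpolation=2)[:,:,::-1])
E
```

```text
clock: 19.1
tool_pos: [0.5435, -0.1365, 0.212]
eef_rot: [0.967, -0.255, 0.006, -0.002]
contact_force: [0.2, -0.0, -0.3]
opening: 0.448
finger_force: 0.0
```

View pics/v4.png

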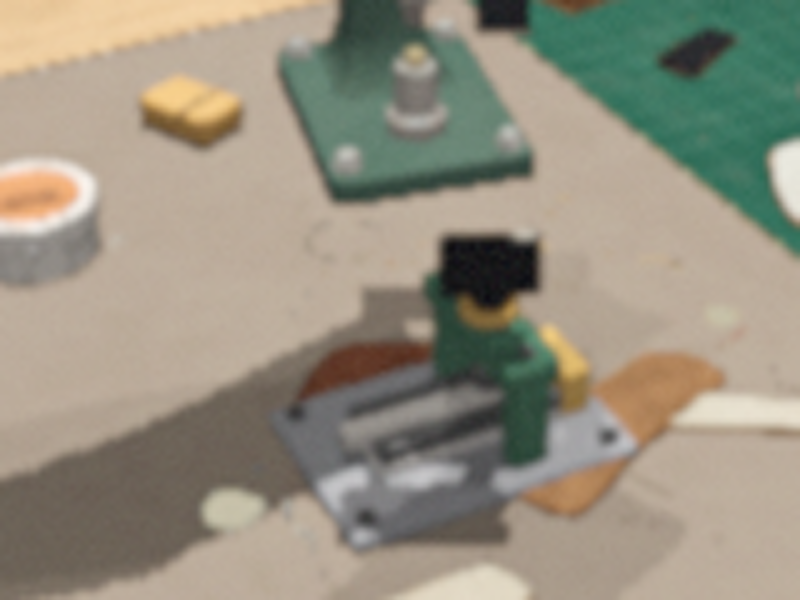

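The bar at (490,265) is turned as commanded. The punch is still home, its end at (345,430), and the wax and tin are undisturbed. Handing in.

```bash
python3 -c "
from plant import r
print(r.finish_job())"
```

```text
the job is handed in; nothing more can be done
None
```

I handed the job in with the punch pushed home against the stop, the knob tightened about 90° past the felt touch and released, and no bystander touched; no verdict came back.

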